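# Pack out the taping jig with spacers and wedge

## Robot

A 7-joint arm with a two-finger parallel gripper is mounted at the origin on a cart in front of the work surface, level with it; the furniture and walls round the work are solid. World frame = base frame: x ahead of the robot, y to its left, z up, the work surface at z = 0. Lengths are in mm, angles in rad, forces in N, time in s.
With the tool pointing down it reaches from about 400 to 925 mm from the base axis. Payload 5.6 kg.
Tool frame: the origin (TCP) lies midway between the tips of the shut fingers; the grasp point (between the pads) lies 19 mm behind it (arm.pinch_z is the distance from the TCP to the grasp point, in mm); z points along the fingers, y is the line along which they close (so a half turn about z gives the same grasp; the last joint's range is limited). The gripper opens to 85 mm and grips with 20 to 120 N. Pads are 22 mm wide; open, the fingers measure 114 mm over their backs; the gripper's body (76 mm by 85 mm) begins 54 mm behind the grasp point. The pads swing forward as they close: fully open they stand 13 mm farther back than shut.
Start: joints at [-1.205, 0.468, -0.012, 1.603, 0.006, 1.071, -0.056], TCP at [258.42, 596.429, 231.29] pointing down, gripper open.
Joint ranges: [-2.53, 2.53], [-0.31, 2.02], [-1.57, 1.55], [0.28, 2.44], [-1.29, 4.43], [0.15, 1.84], [-2.92, 2.92]. Speed limits (rad/s): [2.57, 2.57, 3.14, 3.14, 3.14, 3.14, 3.14].

## Interface

Orientations are given as a rotation vector (axis times angle).
In Python, from station import arm gives the robot as it stands. The module is installed in compiled form; this text tells all that it offers.
- The arm moves only by the tool apply_moves, never from a script. Its arguments are lists of equal length, an entry for each row: "travel": the shift along the tool's x, y, z in m, a list of three; "twist": the turn about the tool's z in degrees. A call has exactly 8 rows; each row is the pose to reach, as a shift and turn from the pose commanded when the call began, along the tool's axes at that moment; what a row does not reach only later rows make up. A row lasts 1/10 s, in which the tool goes at most 50 mm and 8.59 degrees, less where a joint would pass 70% of its speed; a pose out of reach is approached as far as the arm can. A call with a gripper value outside its range is refused whole. "hand" is the closure, from 0 (fully open) to 1 (shut), set as the call begins (left out, the last holds). The fingers move at their own pace and stop on an object; the grip force is fixed at half the most. Time passes only in rows, so rows that repeat a pose let the fingers close, or fill a call up. It gives the time, the measured TCP pose, the force, the opening and the grip force at its end, in the units of the state.
- arm.get_state(): the state, without advancing time (a new reading comes with each control period).
- arm.capture(name): name is "scene" or "top" or "wrist"; returns the picture (400x640x3 uint8, red, green, blue); there is no depth.
- arm.camera_params(name): a dict with "intrinsics" (3x3 intrinsics, pixels), "world_from_camera" (4x4, takes a point from camera to world coordinates). Camera axes: x right, y down, z forward; pixel columns grow to the right and rows downward; lengths in mm; the calibration is good to about 2 mm. A picture is of the moment at which its call begins: read the wrist's pose just before it. camera_params takes no time and is no camera call; for the wrist camera it gives the pose at the moment of the call.
- arm.close_job(): hands the job in; it is judged then, once.
Trained networks look in the newest picture that a camera, given by its name, has taken for a name from the list of things; names that differ only in an ending like _2 or _b are one class to them, and where a whole thing is asked for, a point or a joint stands for the part that bears it (a point fixed in the world has none). Each returns a list of dicts, best first, with "confidence" (0 to 1); they miss things now and then, are a little off and sometimes report something else, mostly with a low value. They report only what shows in the picture. A call takes as long as a camera call. They do not tell look-alikes from the thing itself.
- arm.boxes_of(camera, name): "rect" ([left, top, width, height] in pixels, round what is visible of it).
- arm.tip_of(camera, name): "location" ([row, column] in pixels: a listed point, or the origin of a listed thing).
The state is a dict: "time": time; "joint_positions": joint angles; "qd": joint speeds; "joint_efforts": joint torques, N m; "ee_pos": TCP position; "tool_rot": TCP orientation; "ft_force": force on the tool from outside, world axes, zero at the start; "moment": the same for the moment, N m; "grip_width": opening from 0.0 (shut) to 1.0 (fully open); "gripper_force": force on a finger pad.
Only numpy, scipy, OpenCV 4.12 (cv2) and the standard library are available. Lean on these libraries where they do the work, as an engineer would, in place of code of your own. Each camera call takes 0.05 s, during which the arm holds its last target. There are 200 camera calls.

## Task

The row of four cartons in the taping jig is loose: stand spacers from the rack upright in the gap between the last carton and the heel block, only as many as still let the wedge bite well in (thin end at least 2 cm below the top of the heel block), and leave the spare ones in the rack. Then slide the wedge down behind them, thin end down and slope against the heel block, until the row is tight and the sprung end plate is pushed back about halfway (4 mm of its 8 mm), never onto its stop. Finish while still gripping the wedge and holding it there, as for taping, with the cartons standing in the lane and the other things on the table left alone.

Things in the scene. Friction and masses are not known exactly. Their poses are not given: they have to be found in the camera images.
- jig: Taping jig, fixed: plywood board 112 x 360 x 12 mm; origin at the centre of its underside, y along the lane. The lane, 55 mm wide, runs down its middle between rails 12 mm high, 10 mm thick; four cartons stand in it. At its +y end a sprung plate, face at y = +115 mm at rest (bracket behind it, 70 mm high over the table); at its -y end the heel block. Lane floor 12 mm over the table.
- plate_face (a point): Middle of the sprung end plate's face that looks along the lane at the cartons (plate 50 mm wide, 56 mm high, pins with coil springs behind it).
- plate (a joint): How far the sprung end plate is pushed back along the jig's +y, m: 0 at rest, 0.008 at its stop. Spring 0.8 N per mm, no preload, pins slightly stiff (0.4 N), slow to spring back.
- heel: Heel block on the lane floor, fixed (star knob behind), its place along the lane differs each time: wood, 42 mm wide, 76 mm high, axes as the jig's. Origin: foot of its sloping face, on the lane floor, mid width; the face looks to +y and leans back to -y at 1 in 4 (19 mm at its top) to match the wedge. It reaches 41 mm behind the origin, its foot and knob (26 mm high) 79 mm.
- carton_0: Brown board carton, 52 mm across the lane x 44 mm along it x 80 mm high, about 70 g, standing in the lane; number 1 of 4 counted from the sprung plate. Origin at the centre of its underside, axes as the jig's. The cartons stand up to about 1 mm apart.
- carton_1: Brown board carton, 52 mm across the lane x 44 mm along it x 80 mm high, about 70 g, standing in the lane; number 2 of 4 counted from the sprung plate. Origin at the centre of its underside, axes as the jig's. The cartons stand up to about 1 mm apart.
- carton_2: Brown board carton, 52 mm across the lane x 44 mm along it x 80 mm high, about 70 g, standing in the lane; number 3 of 4 counted from the sprung plate. Origin at the centre of its underside, axes as the jig's. The cartons stand up to about 1 mm apart.
- carton_3: Brown board carton, 52 mm across the lane x 44 mm along it x 80 mm high, about 70 g, standing in the lane; number 4 of 4 counted from the sprung plate (the last, beside the gap). Origin at the centre of its underside, axes as the jig's. The cartons stand up to about 1 mm apart.
- rack: Wooden rack, fixed to the table: 74 x 148 mm, floor 10 mm thick, dividers up to 46 mm over the table. Origin at the centre of its underside; y along the row of slots, three slots for the spacers (at y = 50, 24, -2 mm) and a bay for the wedge.
- spacer_0: Flat wooden spacer, 50 mm wide (its x) x 10 mm thick (its y) x 115 mm high, 50 g, upright in a slot of the rack (slot 11.6 mm wide, 36 mm deep; underside 10 mm, top 125 mm over the table). Origin at the centre of its underside. All three are alike; in the lane it stands the same way up, its width across the lane.
- spacer_1: Flat wooden spacer, 50 mm wide (its x) x 10 mm thick (its y) x 115 mm high, 50 g, upright in a slot of the rack (slot 11.6 mm wide, 36 mm deep; underside 10 mm, top 125 mm over the table). Origin at the centre of its underside. All three are alike; in the lane it stands the same way up, its width across the lane.
- spacer_2: Flat wooden spacer, 50 mm wide (its x) x 10 mm thick (its y) x 115 mm high, 50 g, upright in a slot of the rack (slot 11.6 mm wide, 36 mm deep; underside 10 mm, top 125 mm over the table). Origin at the centre of its underside. All three are alike; in the lane it stands the same way up, its width across the lane.
- wedge: Wooden wedge, 46 mm wide (its x), 100 mm high, 70 g, thin end down in the rack's bay, underside 10 mm over the table. One face is upright and looks to its +y, the other slopes 1 in 4: from the upright face towards -y it is 20.5 mm thick at the bottom and 45.5 mm at the top; the slope's lowest 12 mm is bevelled, down to 12.5 mm. Origin: underside, at the upright face, mid width.
- wedge_grip (a point): Good place to grip the wedge across its 46 mm width: 85 mm over its underside, 20.5 mm from the upright face.
- tape_roll: Roll of packing tape lying on the table, 103 mm across, 25 mm high; not part of the work. Origin at the centre of its underside.
- marker: Marker pen lying on the table, 135 mm; not part of the work.
- timer: White kitchen timer, 70 x 66 x 21 mm; not part of the work.
- sachet_0: Flat orange sachet lying on the table, 150 x 98 x 11 mm; not part of the work.
Not all that is in view belongs to the job. What is shaped like the carton_3 but purple or turquoise is not meant.

How it is judged (in metres and radians):
On the way, in this order (a step that is already met when the one before it is completed fails the run):
1. a spacer stands upright in the gap on the lane floor, let go, before the row is pressed ((((x of spacer_0 in the frame of jig between -0.009 and 0.009 m and y of spacer_0 in the frame of jig between -0.113 and -0.05 m and z of spacer_0 in the frame of jig between 0.008 and 0.017 m and angle between spacer_0's own z axis and vertical below 0.12 rad) and contact force between the fingers and spacer_0 below 0.3 N) or ((x of spacer_1 in the frame of jig between -0.009 and 0.009 m and y of spacer_1 in the frame of jig between -0.113 and -0.05 m and z of spacer_1 in the frame of jig between 0.008 and 0.017 m and angle between spacer_1's own z axis and vertical below 0.12 rad) and contact force between the fingers and spacer_1 below 0.3 N) or ((x of spacer_2 in the frame of jig between -0.009 and 0.009 m and y of spacer_2 in the frame of jig between -0.113 and -0.05 m and z of spacer_2 in the frame of jig between 0.008 and 0.017 m and angle between spacer_2's own z axis and vertical below 0.12 rad) and contact force between the fingers and spacer_2 below 0.3 N)) and value of joint plate below 0.004 m), for 0.2 s.
2. the wedge's thin end is in the gap in front of the heel block, and the sprung plate is pushed back 2 mm or more (x of wedge in the frame of jig between -0.012 and 0.012 m and y of wedge in the frame of heel between -0.012 and 0.028 m and z of wedge in the frame of jig below 0.078 m and angle between wedge's own z axis and vertical below 0.15 rad and value of joint plate above 0.002 m), for 0.2 s.
At the end, for the whole second after the job is handed in: Plate pushed back 2-7 mm; wedge upright, thin end at most 58 mm above the lane floor, pressing the heel block (over 1 N) and gripped (over 3 N); 1 or more spacers stand upright on the lane floor in the gap, the rest there or in the rack; all cartons upright in the lane (5 degrees) (value of joint plate between 0.002 and 0.007 m and x of wedge in the frame of jig between -0.012 and 0.012 m and y of wedge in the frame of heel between -0.012 and 0.028 m and z of wedge in the frame of jig below 0.07 m and angle between wedge's own z axis and vertical below 0.1 rad and contact force between wedge and heel above 1 N and contact force between the fingers and wedge above 3 N and linear speed of wedge below 0.01 m/s and angle between each of carton_0, carton_1, carton_2, carton_3's own z axis and vertical below 0.08 rad and z of carton_0 in the frame of jig between 0.008 and 0.018 m and x of carton_0 in the frame of jig between -0.01 and 0.01 m and z of carton_1 in the frame of jig between 0.008 and 0.018 m and x of carton_1 in the frame of jig between -0.01 and 0.01 m and z of carton_2 in the frame of jig between 0.008 and 0.018 m and x of carton_2 in the frame of jig between -0.01 and 0.01 m and z of carton_3 in the frame of jig between 0.008 and 0.018 m and x of carton_3 in the frame of jig between -0.01 and 0.01 m and ((x of spacer_0 in the frame of jig between -0.009 and 0.009 m and y of spacer_0 in the frame of jig between -0.113 and -0.05 m and z of spacer_0 in the frame of jig between 0.008 and 0.017 m and angle between spacer_0's own z axis and vertical below 0.12 rad) or (x of spacer_0 in the frame of rack between -0.012 and 0.012 m and y of spacer_0 in the frame of rack between -0.02 and 0.07 m and z of spacer_0 in the frame of rack between 0.006 and 0.018 m and angle between spacer_0's own z axis and vertical below 0.2 rad)) and ((x of spacer_1 in the frame of jig between -0.009 and 0.009 m and y of spacer_1 in the frame of jig between -0.113 and -0.05 m and z of spacer_1 in the frame of jig between 0.008 and 0.017 m and angle between spacer_1's own z axis and vertical below 0.12 rad) or (x of spacer_1 in the frame of rack between -0.012 and 0.012 m and y of spacer_1 in the frame of rack between -0.02 and 0.07 m and z of spacer_1 in the frame of rack between 0.006 and 0.018 m and angle between spacer_1's own z axis and vertical below 0.2 rad)) and ((x of spacer_2 in the frame of jig between -0.009 and 0.009 m and y of spacer_2 in the frame of jig between -0.113 and -0.05 m and z of spacer_2 in the frame of jig between 0.008 and 0.017 m and angle between spacer_2's own z axis and vertical below 0.12 rad) or (x of spacer_2 in the frame of rack between -0.012 and 0.012 m and y of spacer_2 in the frame of rack between -0.02 and 0.07 m and z of spacer_2 in the frame of rack between 0.006 and 0.018 m and angle between spacer_2's own z axis and vertical below 0.2 rad)) and ((x of spacer_0 in the frame of jig between -0.009 and 0.009 m and y of spacer_0 in the frame of jig between -0.113 and -0.05 m and z of spacer_0 in the frame of jig between 0.008 and 0.017 m and angle between spacer_0's own z axis and vertical below 0.12 rad) or (x of spacer_1 in the frame of jig between -0.009 and 0.009 m and y of spacer_1 in the frame of jig between -0.113 and -0.05 m and z of spacer_1 in the frame of jig between 0.008 and 0.017 m and angle between spacer_1's own z axis and vertical below 0.12 rad) or (x of spacer_2 in the frame of jig between -0.009 and 0.009 m and y of spacer_2 in the frame of jig between -0.113 and -0.05 m and z of spacer_2 in the frame of jig between 0.008 and 0.017 m and angle between spacer_2's own z axis and vertical below 0.12 rad))); the arm keeps its last pose, push and grip.
It fails at once if the sprung plate is driven onto its stop (value of joint plate above 0.0077 m).
It fails at once if a carton is tipped over or lifted out (angle between any of carton_0, carton_1, carton_2, carton_3's own z axis and vertical above 0.35 rad or z of any of carton_0, carton_1, carton_2, carton_3 in the frame of jig above 0.04 m).
It fails at once if tape roll, marker, timer or sachet is moved by more than 3 cm (distance of any of tape_roll, marker, timer, sachet_0 from where it was at the start of the episode above 0.03 m).
It also fails if it takes over 67 s, if anything falls off the work surface, if the arm or the gripper's body presses on something with over 40 N, if the wrist force passes 120 N, or if a joint passes its speed limit or range.

## Working session

There is one attempt and no reset: what is moved stays moved. The work goes in short steps, Python scripts to look and compute and a tool call to move; the robot and the scene stay as the last step left them, time stands still between calls to the robot, and variables do not carry over. Pictures are saved under pics/ and viewed, at most 10 in all, crops included, and the job is handed in when it is done.

Besides the shell and the picture viewer there is one more tool, called after "Emit:" in YAML: its name, and indented under it one key for each argument. apply_moves: Moves the arm, as the interface text tells. Its arguments: {"type":"object","properties":{"travel":{"type":"array"},"twist":{"type":"array"},"hand":{"type":"number"}},"required":["travel","twist"]}

```bash
mkdir -p pics
cat > h.py <<'E'
import numpy as np, cv2
from station import arm
def save(n,f):
    im=arm.capture(n); cv2.imwrite('pics/'+f,im[:,:,::-1]); return im
def ray(n,rc,z,P=None):
    P=P or arm.camera_params(n); K=np.array(P['intrinsics']);T=np.array(P['world_from_camera'])
    d=T[:3,:3]@np.linalg.solve(K,[rc[1],rc[0],1.]); o=T[:3,3]
    return o+d*(z-o[2])/d[2]
def proj(n,p,P=None):
    P=P or arm.camera_params(n); K=np.array(P['intrinsics']);T=np.linalg.inv(np.array(P['world_from_camera']))
    c=T[:3,:3]@np.array(p,float)+T[:3,3]; q=K@c; return q[:2]/q[2]
E
python3 - <<'E'
from h import *
np.set_printoptions(precision=1,suppress=True)
s=arm.get_state();print({k:np.round(v,3) for k,v in s.items()}, arm.pinch_z)
a=save('scene','scene.png');b=save('top','top.png')
cv2.imwrite('pics/both.png',np.vstack([a,b])[:,:,::-1][:, :])
H={'jig':0,'plate_face':40,'heel':12,'carton_0':12,'carton_3':12,'rack':0,'spacer_0':10,'wedge':10,'wedge_grip':95,'tape_roll':0,'marker':5,'timer':0,'sachet_0':0}
for c in ['scene','top']:
  P=arm.camera_params(c);print(c,np.array(P['world_from_camera'])[:3,3])
  for k,z in H.items():
    for d in arm.tip_of(c,k)[:5]:print(k,round(d['confidence'],2),np.round(d['location']),ray(c,d['location'],z,P))
E
```

```text
{'time': np.float64(0.0), 'joint_positions': array([-1.2,  0.5, -0. ,  1.6,  0. ,  1.1, -0.1]), 'qd': array([ 0., -0., -0.,  0., -0., -0., -0.]), 'joint_efforts': array([ -0. , -53.2,   0. , -25.1,   0. ,   0. ,   0. ]), 'ee_pos': array([258.2, 595.9, 230.3]), 'tool_rot': array([-0.6, -3.1,  0. ]), 'ft_force': array([-0. ,  0. ,  0.5]), 'moment': array([-0.,  0.,  0.]), 'gripper_force': np.float64(0.0), 'grip_width': np.float64(0.994)} 18.700000000000003
scene [ -57.8 -702.6  711.9]
jig 0.63 [212. 334.] [559.5  65.7   0. ]
jig 0.39 [289. 384.] [ 458.  -262.6    0. ]
plate_face 0.48 [182. 319.] [590.3 185.9  40. ]
heel 0.8 [222. 355.] [567.7 -27.3  12. ]
heel 0.5 [213. 341.] [561.9  32.1  12. ]
heel 0.24 [272. 368.] [ 457.7 -204.7   12. ]
carton_0 0.88 [213. 343.] [566.1  30.9  12. ]
carton_0 0.85 [203. 329.] [566.7 101.3  12. ]
carton_0 0.84 [306. 350.] [ 349.4 -262.5   12. ]
carton_0 0.56 [180. 243.] [410.8 396.3  12. ]
carton_0 0.54 [192. 318.] [573.3 173.2  12. ]
carton_3 0.88 [213. 343.] [566.1  30.9  12. ]
carton_3 0.85 [203. 329.] [566.7 101.3  12. ]
carton_3 0.84 [306. 350.] [
[... 1302 characters left out ...]
 0.66 [257. 446.] [ 349.6 -259.2   12. ]
carton_3 0.65 [171. 322.] [569.6  70.8  12. ]
rack 0.93 [215. 440.] [ 461.2 -251.     0. ]
spacer_0 0.8 [211. 443.] [ 470.  -254.4   10. ]
spacer_0 0.75 [214. 432.] [ 461.8 -225.5   10. ]
spacer_0 0.61 [210. 421.] [ 470.4 -195.4   10. ]
wedge 0.88 [216. 450.] [ 459.3 -275.    10. ]
wedge_grip 0.62 [212. 468.] [ 456.1 -294.6   95. ]
wedge_grip 0.43 [216. 450.] [ 443.3 -250.8   95. ]
tape_roll 0.56 [242. 283.] [376.4 168.1   0. ]
tape_roll 0.47 [179. 360.] [554.8 -33.6   0. ]
marker 0.6 [247. 386.] [ 372.2 -105.3    5. ]
timer 0.65 [238. 229.] [382.6 309.8   0. ]
timer 0.35 [213. 432.] [ 465.1 -227.7    0. ]
sachet_0 0.72 [161. 205.] [591.5 390.6   0. ]
```

View pics/top.png

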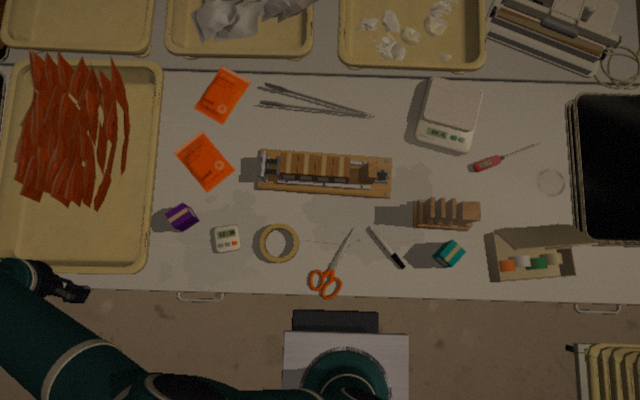

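View pics/scene.png

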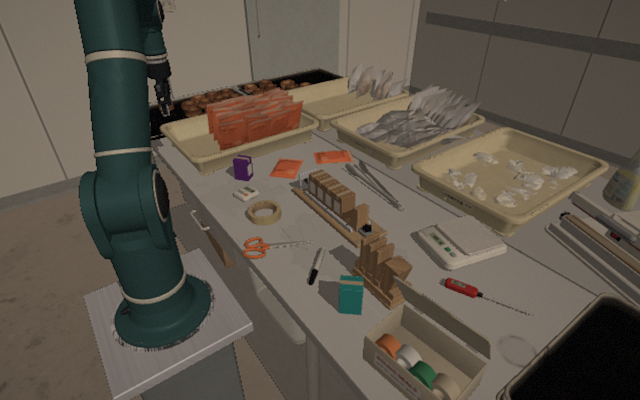

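```bash
cat >> h.py <<'E'
from scipy.spatial.transform import Rotation as Ro
def goto(p,yaw=None,pos=None):
    """yaw: wanted world angle of tool y (rad). prints travel (m, tool axes) and twist deg"""
    s=arm.get_state();R=Ro.from_rotvec(s['tool_rot']).as_matrix();y=np.arctan2(R[1,1],R[0,1])
    t=R.T@(np.array(p)-(s['ee_pos'] if pos is None else pos))/1000
    tw=0 if yaw is None else -np.degrees((yaw-y+np.pi)%(2*np.pi)-np.pi)
    print('t',round(s['time'],2),'at',np.round(s['ee_pos'],1),'yaw',round(y,4),'tilt',np.round(R[:,2],3),'travel',np.round(t,4),'twist',round(tw,2)); return t,tw
E
python3 -c "
from h import *
goto([565,60,330],-.09)"
```

```text
t 1.4 at [258.4 596.4 231.3] yaw 1.162 tilt [-0. -0. -1.] travel [-0.4946 -0.3703 -0.0987] twist 71.73
```

Emit:
apply_moves:
  travel:
    - [-0.4946,-0.3703,-0.0987]
    - [-0.4946,-0.3703,-0.0987]
    - [-0.4946,-0.3703,-0.0987]
    - [-0.4946,-0.3703,-0.0987]
    - [-0.4946,-0.3703,-0.0987]
    - [-0.4946,-0.3703,-0.0987]
    - [-0.4946,-0.3703,-0.0987]
    - [-0.4946,-0.3703,-0.0987]
  twist: [71.7,71.7,71.7,71.7,71.7,71.7,71.7,71.7]

```text
time: 2.2
ee_pos: [455.1, 251.7, 295.1]
tool_rot: [-2.27, -2.172, -0.002]
ft_force: [1.1, -0.0, -0.2]
grip_width: 1.0
gripper_force: 0.0
```

```bash
python3 -c "
from h import *
goto([565,60,330],-.09)"
```

```text
t 2.2 at [455.1 251.7 295.1] yaw -0.0441 tilt [ 0.001  0.001 -1.   ] travel [-0.1866  0.1182 -0.035 ] twist 2.63
```

Emit:
apply_moves:
  travel:
    - [-0.187,0.118,-0.035]
    - [-0.187,0.118,-0.035]
    - [-0.187,0.118,-0.035]
    - [-0.187,0.118,-0.035]
    - [-0.187,0.118,-0.035]
    - [-0.187,0.118,-0.035]
    - [-0.187,0.118,-0.035]
    - [-0.187,0.118,-0.035]
  twist: [2.6,2.6,2.6,2.6,2.6,2.6,2.6,2.6]

```text
time: 3.0
ee_pos: [564.6, 63.8, 329.0]
tool_rot: [-2.309, -2.129, 0.0]
ft_force: [-0.4, -0.7, -1.3]
grip_width: 1.003
gripper_force: 0.0
```

Run:
```python
from h import *
goto([461,-250,330])
P=arm.camera_params('wrist');im=save('wrist','w1.png')
print(np.round(P['world_from_camera'],3).tolist(),P['intrinsics'])
H={'jig':0,'plate_face':40,'heel':12,'carton_3':12,'marker':5,'rack':0,'spacer_0':10}
for k,z in H.items():
    for d in arm.tip_of('wrist',k)[:5]:print(k,round(d['confidence'],2),np.round(d['location']),np.round(ray('wrist',d['location'],z,P),1))
```

```text
t 3.0 at [564.6  63.8 329. ] yaw -0.0811 tilt [-0.001  0.001 -1.   ] travel [-0.3212 -0.0778 -0.0011] twist 0
[[0.997, -0.077, -0.028, 570.458], [-0.082, -0.942, -0.326, 147.948], [-0.001, 0.327, -0.945, 471.538], [0.0, 0.0, 0.0, 1.0]] [[351.56876352   0.         321.13518487]
 [  0.         351.56876352 200.7046045 ]
 [  0.           0.           1.        ]]
plate_face 0.58 [ 48. 316.] [566.7 181.8  40. ]
plate_face 0.5 [338. 272.] [ 467. -213.   40.]
heel 0.7 [208. 323.] [558.6 -22.1  12. ]
carton_3 0.95 [105. 318.] [564.1 117.3  12. ]
carton_3 0.9 [144. 320.] [561.6  68.1  12. ]
carton_3 0.75 [348. 210.] [ 357.8 -246.4   12. ]
carton_3 0.74 [176. 320.] [558.   24.8  12. ]
carton_3 0.55 [ 68. 318.] [567.6 161.6  12. ]
marker 0.68 [263. 203.] [372.9 -96.8   5. ]
rack 0.82 [337. 272.] [ 457.7 -243.7    0. ]
rack 0.44 [206. 326.] [563.1 -23.9   0. ]
spacer_0 0.97 [311. 268.] [ 458.9 -185.8   10. ]
```

View pics/w1.png

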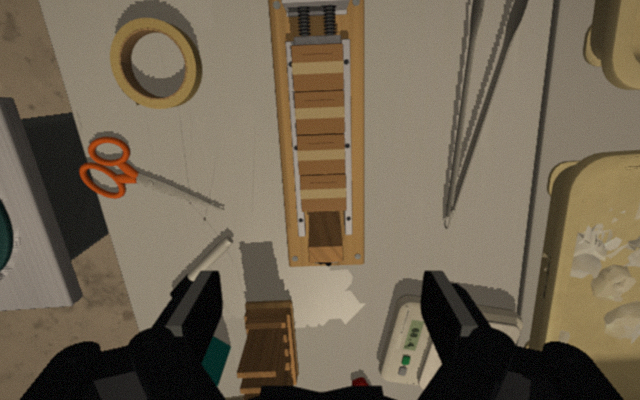

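Run:
```python
import cv2
im=cv2.imread('pics/w1.png')[30:280,260:380]
im=cv2.convertScaleAbs(im,alpha=1.5)
a=cv2.resize(im[130:240],None,fx=6,fy=5,interpolation=cv2.INTER_CUBIC)
for r in range(0,110,10): cv2.putText(a,str(r+160),(0,r*5+5),0,.4,(0,255,0),1); cv2.line(a,(0,r*5),(20,r*5),(0,255,0),1)
cv2.imwrite('pics/c1.png',a)
```

```text
(no output)
```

View pics/c1.png

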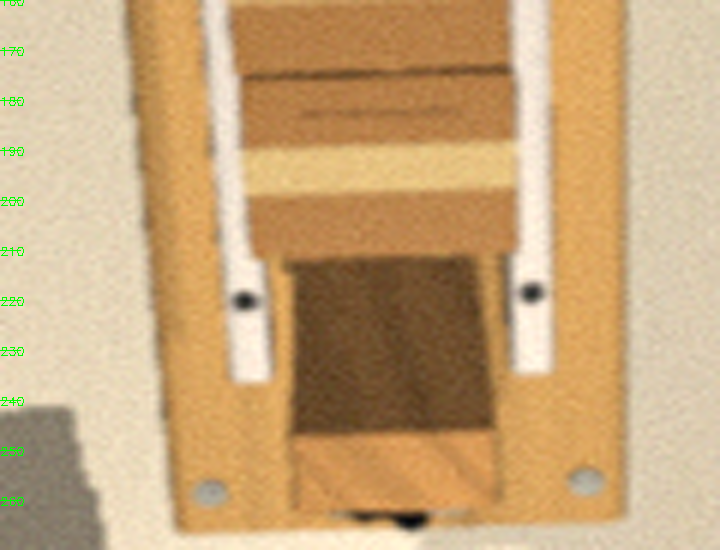

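Emit:
apply_moves:
  travel:
    - [-0.205,-0.086,0.03]
    - [-0.205,-0.086,0.03]
    - [-0.205,-0.086,0.03]
    - [-0.205,-0.086,0.03]
    - [-0.205,-0.086,0.03]
    - [-0.205,-0.086,0.03]
    - [-0.205,-0.086,0.03]
    - [-0.205,-0.086,0.03]
  twist: [0,0,0,0,0,0,0,0]

```text
time: 4.2
ee_pos: [463.2, -133.7, 299.5]
tool_rot: [2.31, 2.129, 0.001]
ft_force: [0.5, -0.0, -0.3]
grip_width: 1.002
gripper_force: 0.0
```

Run:
```python
from h import *
goto([461,-150,300])
P=arm.camera_params('wrist');im=save('wrist','w2.png')
import json;json.dump({k:np.array(v).tolist() for k,v in P.items() if k in('intrinsics','world_from_camera')},open('w2.json','w'))
H={'rack':0,'spacer_0':10,'wedge':10,'wedge_grip':95,'marker':5}
for k,z in H.items():
    for d in arm.tip_of('wrist',k)[:5]:print(k,round(d['confidence'],2),np.round(d['location']),np.round(ray('wrist',d['location'],z,P),1))
    for d in arm.boxes_of('wrist',k)[:5]:print('  box',round(d['confidence'],2),np.round(d['rect']))
```

```text
t 4.2 at [ 463.2 -133.7  299.5] yaw -0.0812 tilt [ 0.  0. -1.] travel [-0.0164 -0.0009 -0.0005] twist 0
  box 0.74 [295. 174.  58. 117.]
spacer_0 0.85 [196. 323.] [ 459.4 -193.    10. ]
  box 0.79 [301. 202.  48.  39.]
  box 0.71 [304. 260.  49.  25.]
  box 0.7 [301. 239.  51.  26.]
  box 0.83 [310. 282.  44.  42.]
wedge_grip 0.86 [302. 327.] [ 456.1 -293.5   95. ]
  box 0.8 [306. 282.  45.  46.]
marker 0.97 [131. 243.] [ 368.3 -102.1    5. ]
  box 0.8 [206.  88.  78.  85.]
```

View pics/w2.png

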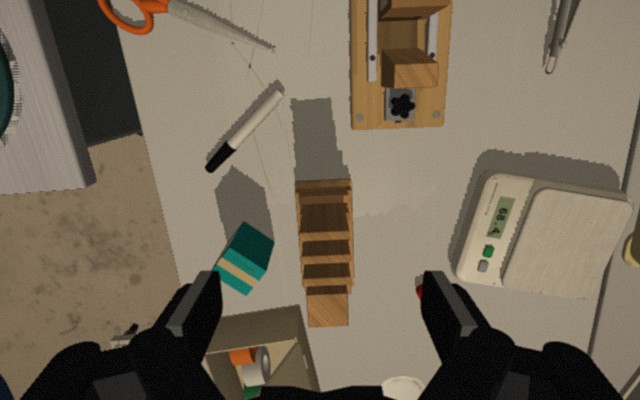

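Run:
```python
from h import *
P1={'intrinsics':[[351.56876352,0,321.135],[0,351.56876,200.7046],[0,0,1]],'world_from_camera':[[0.997,-0.077,-0.028,570.458],[-0.082,-0.942,-0.326,147.948],[-0.001,0.327,-0.945,471.538],[0,0,0,1]]}
import json;P2=json.load(open('w2.json'))
def r(P,row,col,z,l): print(l,np.round(ray('x',(row,col),z,P),1))
c=lambda x:260+x/6
rr=lambda y:160+y/5
for l,x,y,z in [('c3 rear L',255,256,92),('c3 rear R',515,248,92),('seam23 L',243,76,92),('seam23 R',510,69,92),('heel top front L',292,436,88),('heel tf R',494,429,88),('heel tb L',296,511,88),('heel tb R',499,500,88),('board L',180,530,12),('board R',622,517,12),('board left up',127,0,12),('board right up',622,0,12)]:
    r(P1,rr(y),c(x),z,l)
print('w2')
for l,x,y,z in [('board L',350,128,12),('board R',445,126,12),('heel tf L',383,50,88),('heel tf R',437,48,88),('heel tb L',383,85,88),('heel tb R',438,84,88)]: r(P2,y,x,z,l)
im=cv2.imread('pics/w2.png')[165:335,270:380]
im=cv2.convertScaleAbs(im,alpha=1.7)
a=cv2.resize(im,None,fx=7,fy=3.5,interpolation=cv2.INTER_CUBIC)
for q in range(0,170,10): cv2.putText(a,str(q+165),(0,int(q*3.5)+5),0,.4,(0,0,255),1); cv2.line(a,(0,int(q*3.5)),(20,int(q*3.5)),(0,0,255),1)
cv2.imwrite('pics/c2.png',a)
```

```text
c3 rear L [536.7   6.   92. ]
c3 rear R [586.7   3.9  92. ]
seam23 L [538.7  48.9  92. ]
seam23 R [588.3  46.4  92. ]
heel top front L [539.2 -42.5  88. ]
heel tf R [579.9 -43.9  88. ]
heel tb L [538.1 -62.9  88. ]
heel tb R [579.7 -63.2  88. ]
board L [ 502.6 -108.6   12. ]
board R [ 611.3 -113.2   12. ]
board left up [508.5  50.9  12. ]
board right up [617.9  41.9  12. ]
w2
board L [ 499.2 -108.2   12. ]
board R [ 613.5 -115.2   12. ]
heel tf L [528.3 -28.9  88. ]
heel tf R [578.2 -31.3  88. ]
heel tb L [527.5 -59.8  88. ]
heel tb R [579.9 -63.2  88. ]
```

View pics/c2.png

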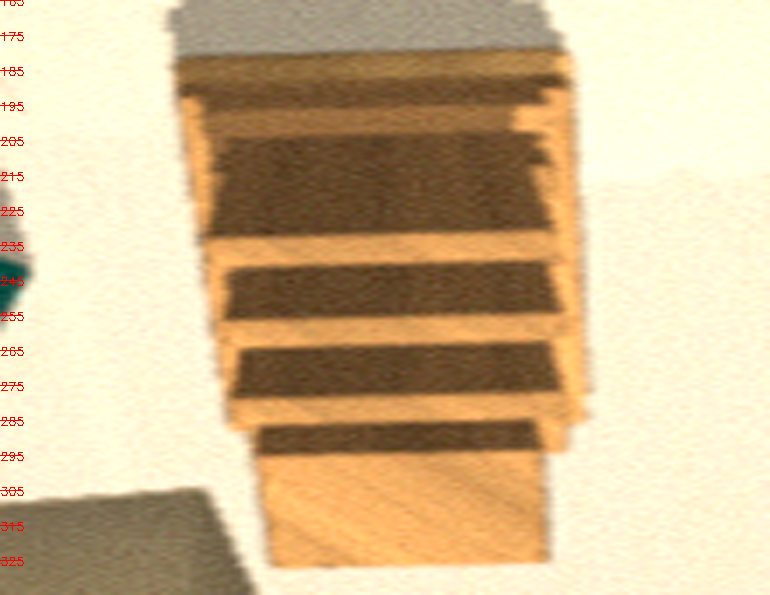

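Run:
```python
from h import *
import json;P2=json.load(open('w2.json'))
def r(x,y,z,l): 
    p=ray('x',(165+y/3.5,270+x/7),z,P2); print(l,np.round(p,1)); return p
for l,pts,z in [('A',[(208,240),(550,232),(208,268),(557,261)],125),('B',[(222,322),(555,313),(222,347),(562,342)],125),('C',[(232,400),(557,392),(232,425),(562,420)],125),('W',[(257,456),(540,450),(270,566),(548,560)],110),('rackend',[(175,58),(565,48)],46)]:
    q=[r(*p,z,l) for p in pts]; print(' mean',np.round(np.mean(q,0),1),'yaw',[(q[i+1]-q[i])[1]/(q[i+1]-q[i])[0] for i in range(0,len(q),2)])
```

```text
A [ 436.1 -191.4  125. ]
A [ 484.3 -192.9  125. ]
A [ 435.2 -200.   125. ]
A [ 484.7 -201.9  125. ]
 mean [ 460.1 -196.5  125. ] yaw [np.float64(-0.031243945100425954), np.float64(-0.038164627006253275)]
B [ 435.5 -217.3  125. ]
B [ 483.5 -218.3  125. ]
B [ 434.7 -225.4  125. ]
B [ 484.  -227.8  125. ]
 mean [ 459.4 -222.2  125. ] yaw [np.float64(-0.02190609604349296), np.float64(-0.04920465674311383)]
C [ 434.4 -243.1  125. ]
C [ 482.4 -244.3  125. ]
C [ 433.5 -251.6  125. ]
C [ 482.6 -253.9  125. ]
 mean [ 458.2 -248.2  125. ] yaw [np.float64(-0.025995319482235504), np.float64(-0.0473991645208687)]
W [ 434.7 -272.7  110. ]
W [ 479.2 -274.2  110. ]
W [ 432.8 -314.5  110. ]
W [ 478.1 -315.9  110. ]
 mean [ 456.2 -294.3  110. ] yaw [np.float64(-0.032964998412274765), np.float64(-0.030331379025628744)]
rackend [ 429.2 -160.1   46. ]
rackend [ 494.4 -162.    46. ]
 mean [ 461.8 -161.    46. ] yaw [np.float64(-0.02911905455005769)]
```

```bash
python3 -c "
from h import *
goto([460,-196.5,170],-.035);goto([460,-196.5,90],-.035)"
```

```text
t 4.75 at [ 462.5 -134.9  299.4] yaw -0.0834 tilt [-0. -0. -1.] travel [-0.0616  0.0027  0.1294] twist -2.77
t 4.75 at [ 462.5 -134.9  299.4] yaw -0.0834 tilt [-0. -0. -1.] travel [-0.0616  0.0027  0.2094] twist -2.77
```

Emit:
apply_moves:
  travel:
    - [-0.0616,0.0027,0.03]
    - [-0.0616,0.0027,0.07]
    - [-0.0616,0.0027,0.11]
    - [-0.0616,0.0027,0.145]
    - [-0.0616,0.0027,0.145]
    - [-0.0616,0.0027,0.145]
    - [-0.0616,0.0027,0.145]
    - [-0.0616,0.0027,0.145]
  twist: [-2.8,-2.8,-2.8,-2.8,-2.8,-2.8,-2.8,-2.8]

```text
time: 5.55
ee_pos: [461.4, -196.9, 156.3]
tool_rot: [2.257, 2.181, 0.004]
ft_force: [-0.2, -0.4, -0.2]
grip_width: 1.004
gripper_force: 0.0
```

Run:
```python
from h import *
goto([460,-196.5,90],-.035)
im=save('wrist','w3.png')
```

```text
t 5.55 at [ 461.4 -196.9  156.3] yaw -0.0342 tilt [ 0.004 -0.    -1.   ] travel [ 0.0003 -0.0016  0.0663] twist 0.04
```

View pics/w3.png

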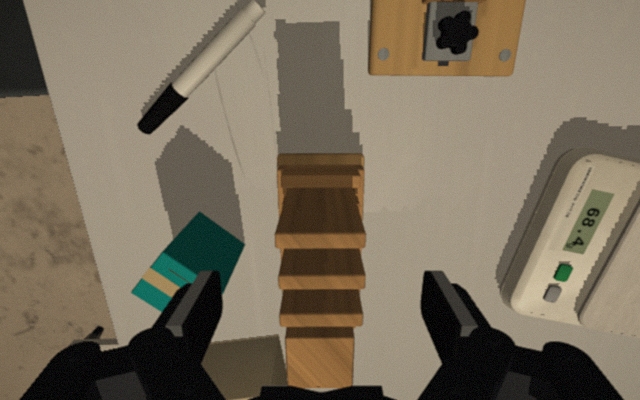

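Run:
```python
from h import *
P=arm.camera_params('wrist')
for p in [(234,276),(234,365),(247,276),(247,365)]: print(np.round(ray('wrist',p,125,P),1))
```

```text
[ 435.9 -190.5  125. ]
[ 484.  -192.3  125. ]
[ 435.3 -198.3  125. ]
[ 484.  -200.1  125. ]
```

Emit:
apply_moves:
  travel:
    - [0.001,-0.0015,0.03]
    - [0.001,-0.0015,0.05]
    - [0.001,-0.0015,0.066]
    - [0.001,-0.0015,0.066]
    - [0.001,-0.0015,0.066]
    - [0.001,-0.0015,0.066]
    - [0.001,-0.0015,0.066]
    - [0.001,-0.0015,0.066]
  twist: [0,0,0,0,0,0,0,0]

```text
time: 6.4
ee_pos: [459.0, -195.6, 89.1]
tool_rot: [2.259, 2.182, 0.002]
ft_force: [0.2, -0.4, -0.4]
grip_width: 1.0
gripper_force: 0.0
```

Emit:
apply_moves:
  travel:
    - [0,0,0]
    - [0,0,0]
    - [0,0,0]
    - [0,0,0]
    - [0,0,0]
    - [0,0,0]
    - [0,0,0]
    - [0,0,0]
  twist: [0,0,0,0,0,0,0,0]
  hand: 1

```text
time: 7.2
ee_pos: [458.8, -195.6, 88.7]
tool_rot: [2.259, 2.182, 0.001]
ft_force: [0.2, -0.0, 5.3]
grip_width: 0.573
gripper_force: 61.3
```

Emit:
apply_moves:
  travel:
    - [0,0,-0.01]
    - [0,0,-0.02]
    - [0,0,-0.04]
    - [0,0,-0.06]
    - [0,0,-0.08]
    - [0,0,-0.1]
    - [0,0,-0.1]
    - [0,0,-0.1]
  twist: [0,0,0,0,0,0,0,0]

```text
time: 8.0
ee_pos: [458.5, -195.3, 188.8]
tool_rot: [2.259, 2.183, 0.001]
ft_force: [-0.3, 0.1, -1.0]
grip_width: 0.574
gripper_force: 62.2
```

```bash
python3 -c "
from h import *
goto([561.8,-4,195],-.044)"
```

```text
t 8.0 at [ 458.5 -195.3  188.8] yaw -0.0343 tilt [ 0.001  0.    -1.   ] travel [ 0.1948  0.0967 -0.0061] twist 0.55
```

Emit:
apply_moves:
  travel:
    - [0.04,0.02,-0.006]
    - [0.08,0.04,-0.006]
    - [0.12,0.06,-0.006]
    - [0.16,0.08,-0.006]
    - [0.185,0.092,-0.006]
    - [0.195,0.097,-0.006]
    - [0.195,0.097,-0.006]
    - [0.195,0.097,-0.006]
  twist: [0.5,0.5,0.5,0.5,0.5,0.5,0.5,0.5]

```text
time: 8.8
ee_pos: [561.2, -5.9, 193.9]
tool_rot: [-2.271, -2.17, 0.003]
ft_force: [0.2, -0.6, -1.2]
grip_width: 0.575
gripper_force: 62.2
```

Run:
```python
from h import *
goto([561.8,-4,195],-.044)
P=arm.camera_params('wrist');im=save('wrist','w4.png')
import json;json.dump({k:np.array(v).tolist() for k,v in P.items() if k in('intrinsics','world_from_camera')},open('w4.json','w'))
```

```text
t 8.8 at [561.2  -5.9 193.9] yaw -0.0454 tilt [-0.002 -0.001 -1.   ] travel [ 0.0019  0.0005 -0.0011] twist -0.08
```

View pics/w4.png

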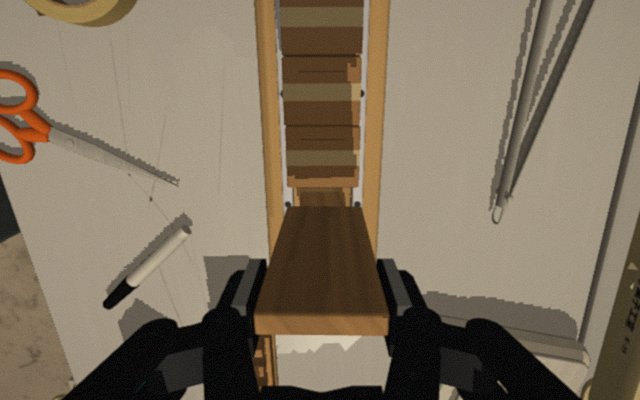

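Run:
```python
from h import *
import json;P=json.load(open('w4.json'))
for l,p,z in [('c3L',(187,288),92),('c3R',(186,358),92),('seamL',(126,286.5),92),('seamR',(124.5,359.5),92),('s2L',(55,283),92),('s2R',(54,361),92),('spL',(207.5,285.5),115),('spR',(206.5,361.5),115),('spTL',(318,256),229),('spTR',(315,386),229)]: print(l,np.round(ray('x',p,z,P),1))
```

```text
c3L [536.3   5.5  92. ]
c3R [587.    3.9  92. ]
seamL [538.6  49.1  92. ]
seamR [588.6  47.8  92. ]
s2L [539.9  94.   92. ]
s2R [590.   92.3  92. ]
spL [536.1  -1.9 115. ]
spR [587.1  -3.5 115. ]
spTL [536.4  -2.8 229. ]
spTR [583.8  -3.6 229. ]
```

```bash
python3 -c "
from h import *
goto([561.7,-0.9,92],-.044)"
```

```text
t 8.85 at [561.2  -6.3 194.1] yaw -0.0464 tilt [-0.001 -0.001 -1.   ] travel [0.0055 0.0003 0.1021] twist -0.14
```

Emit:
apply_moves:
  travel:
    - [0.005,0.0005,0.005]
    - [0.005,0.0005,0.012]
    - [0.005,0.0005,0.012]
    - [0.005,0.0005,0.012]
    - [0.005,0.0005,0.012]
    - [0.005,0.0005,0.012]
    - [0.005,0.0005,0.012]
    - [0.005,0.0005,0.012]
  twist: [0,0,0,0,0,0,0,0]

```text
time: 9.65
ee_pos: [563.0, 1.0, 182.5]
tool_rot: [2.269, 2.173, 0.0]
ft_force: [-0.4, 0.1, -0.5]
grip_width: 0.579
gripper_force: 62.2
```

```bash
python3 -c "
from h import *
goto([561.7,-0.9,92],-.044)"
```

```text
t 9.65 at [563.    1.  182.5] yaw -0.0433 tilt [ 0.  0. -1.] travel [-0.0019 -0.0013  0.0905] twist 0.04
```

Emit:
apply_moves:
  travel:
    - [-0.002,-0.0012,0.0]
    - [-0.002,-0.0012,0.0]
    - [-0.002,-0.0012,0.015]
    - [-0.002,-0.0012,0.03]
    - [-0.002,-0.0012,0.045]
    - [-0.002,-0.0012,0.06]
    - [-0.002,-0.0012,0.07]
    - [-0.002,-0.0012,0.07]
  twist: [0,0,0,0,0,0,0,0]

```text
time: 10.45
ee_pos: [560.4, -1.1, 110.3]
tool_rot: [-2.268, -2.171, 0.005]
ft_force: [-0.9, -0.9, 0.0]
grip_width: 0.576
gripper_force: 62.2
```

Emit:
apply_moves:
  travel:
    - [0,0,0.005]
    - [0,0,0.01]
    - [0,0,0.015]
    - [0,0,0.02]
    - [0,0,0.021]
    - [0,0,0.021]
    - [0,0,0.021]
    - [0,0,0.021]
  twist: [0,0,0,0,0,0,0,0]

```text
time: 11.25
ee_pos: [561.8, -1.0, 91.6]
tool_rot: [2.269, 2.173, 0.001]
ft_force: [-0.8, -0.5, 0.1]
grip_width: 0.574
gripper_force: 62.2
```

```bash
python3 -c "
from h import *
goto([561.7,-0.9,91],-.044)
save('wrist','w5.png')"
```

```text
t 11.25 at [561.8  -1.   91.6] yaw -0.0433 tilt [ 0.  0. -1.] travel [ 0.0001 -0.0001  0.0006] twist 0.04
```

View pics/w5.png

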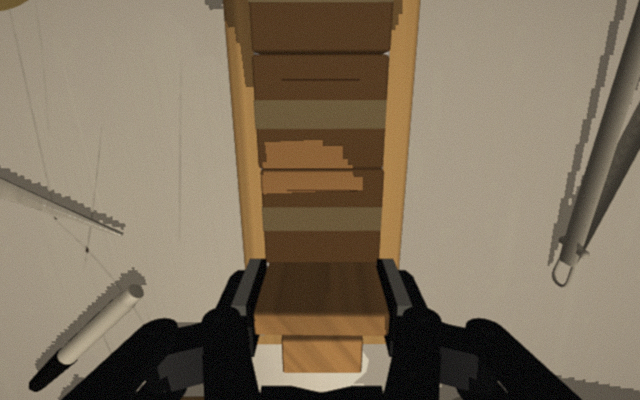

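Emit:
apply_moves:
  travel:
    - [0,0,0.001]
    - [0,0,0.001]
    - [0,0,0.001]
    - [0,0,0.001]
    - [0,0,0.001]
    - [0,0,0.001]
    - [0,0,0.001]
    - [0,0,0.001]
  twist: [0,0,0,0,0,0,0,0]

```text
time: 12.1
ee_pos: [561.9, -1.0, 90.7]
tool_rot: [2.269, 2.173, 0.001]
ft_force: [-0.8, 0.7, 6.0]
grip_width: 0.572
gripper_force: 62.5
```

Emit:
apply_moves:
  travel:
    - [0,0,0]
    - [0,0,0]
    - [0,0,0]
    - [0,0,0]
    - [0,0,0]
    - [0,0,0]
    - [0,0,0]
    - [0,0,0]
  twist: [0,0,0,0,0,0,0,0]
  hand: 0.3

```text
time: 12.9
ee_pos: [561.7, -1.0, 90.4]
tool_rot: [2.269, 2.173, 0.0]
ft_force: [0.1, -0.6, -0.1]
grip_width: 0.703
gripper_force: 0.0
```

Emit:
apply_moves:
  travel:
    - [0,0,-0.02]
    - [0,0,-0.05]
    - [0,0,-0.09]
    - [0,0,-0.09]
    - [0,0,-0.09]
    - [0,0,-0.09]
    - [0,0,-0.09]
    - [0,0,-0.09]
  twist: [0,0,0,0,0,0,0,0]
  hand: 0

```text
time: 13.7
ee_pos: [561.1, -1.0, 179.4]
tool_rot: [-2.268, -2.172, 0.003]
ft_force: [-0.5, 0.1, 1.0]
grip_width: 0.997
gripper_force: 0.0
```

Run:
```python
from h import *
P=arm.camera_params('wrist');save('wrist','w6.png')
for d in arm.boxes_of('wrist','spacer_0'): print(d, np.round(ray('wrist',(d['rect'][1]+d['rect'][3],d['rect'][0]+d['rect'][2]/2),127,P),1))
for d in arm.tip_of('wrist','spacer_0'): print(d)
goto([459.5,-221.5,182],-.035)
```

```text
{'rect': [288.6, 199.4, 78.1, 34.1], 'confidence': 0.91} [563.5  -5.3 127. ]
{'rect': [224.2, 392.5, 37.1, 7.5], 'confidence': 0.51} [ 496.5 -135.6  127. ]
{'rect': [7.2, 0.0, 126.0, 31.5], 'confidence': 0.4} [438.3 111.5 127. ]
t 13.85 at [561.4  -1.1 179.9] yaw -0.0434 tilt [-0.001 -0.    -1.   ] travel [-0.2247 -0.0922 -0.002 ] twist -0.48
```

Emit:
apply_moves:
  travel:
    - [-0.045,-0.018,-0.002]
    - [-0.09,-0.036,-0.002]
    - [-0.135,-0.055,-0.002]
    - [-0.18,-0.074,-0.002]
    - [-0.21,-0.087,-0.002]
    - [-0.2247,-0.0925,-0.002]
    - [-0.2247,-0.0925,-0.002]
    - [-0.2247,-0.0925,-0.002]
  twist: [-0.5,-0.5,-0.5,-0.5,-0.5,-0.5,-0.5,-0.5]

```text
time: 14.65
ee_pos: [459.8, -220.9, 182.3]
tool_rot: [-2.259, -2.182, -0.001]
ft_force: [0.2, 0.5, 0.4]
grip_width: 1.0
gripper_force: 0.0
```

Emit:
apply_moves:
  travel:
    - [0,0,0.0]
    - [0,0,0.02]
    - [0,0,0.04]
    - [0,0,0.06]
    - [0,0,0.065]
    - [0,0,0.065]
    - [0,0,0.065]
    - [0,0,0.065]
  twist: [0,0,0,0,0,0,0,0]

```text
time: 15.45
ee_pos: [460.3, -221.5, 118.3]
tool_rot: [2.258, 2.182, 0.002]
ft_force: [-1.3, 0.3, -0.0]
grip_width: 1.002
gripper_force: 0.0
```

Run:
```python
from h import *
P=arm.camera_params('wrist');save('wrist','w7.png')
for d in arm.boxes_of('wrist','spacer_0'): print(d, np.round(ray('wrist',(d['rect'][1]+d['rect'][3],d['rect'][0]+d['rect'][2]/2),125,P),1))
goto([458.7,-221.5,89],-.035)
```

```text
{'rect': [263.1, 206.3, 115.0, 83.7], 'confidence': 0.67} [ 458.7 -226.4  125. ]
{'rect': [266.7, 288.2, 106.8, 49.1], 'confidence': 0.6} [ 457.5 -252.3  125. ]
t 15.55 at [ 460.1 -221.5  118.2] yaw -0.0344 tilt [ 0.002 -0.    -1.   ] travel [-0.     -0.0014  0.0292] twist 0.03
```

Emit:
apply_moves:
  travel:
    - [0,-0.0014,0.015]
    - [0,-0.0014,0.029]
    - [0,-0.0014,0.029]
    - [0,-0.0014,0.029]
    - [0,-0.0014,0.029]
    - [0,-0.0014,0.029]
    - [0,-0.0014,0.029]
    - [0,-0.0014,0.029]
  twist: [0,0,0,0,0,0,0,0]

```text
time: 16.35
ee_pos: [458.3, -221.5, 88.6]
tool_rot: [2.259, 2.182, 0.001]
ft_force: [0.2, -1.3, -0.8]
grip_width: 0.999
gripper_force: 0.0
```

Emit:
apply_moves:
  travel:
    - [0,0,0]
    - [0,0,0]
    - [0,0,0]
    - [0,0,0]
    - [0,0,0]
    - [0,0,0]
    - [0,0,0]
    - [0,0,0]
  twist: [0,0,0,0,0,0,0,0]
  hand: 1

```text
time: 17.15
ee_pos: [458.4, -221.5, 88.6]
tool_rot: [2.259, 2.182, 0.001]
ft_force: [-0.2, -0.2, 4.8]
grip_width: 0.578
gripper_force: 61.5
```

Emit:
apply_moves:
  travel:
    - [0,0,-0.01]
    - [0,0,-0.03]
    - [0,0,-0.06]
    - [0,0,-0.1]
    - [0,0,-0.135]
    - [0,0,-0.135]
    - [0,0,-0.135]
    - [0,0,-0.135]
  twist: [0,0,0,0,0,0,0,0]

```text
time: 17.95
ee_pos: [457.1, -220.8, 222.3]
tool_rot: [-2.258, -2.181, 0.002]
ft_force: [-0.7, -0.5, -0.0]
grip_width: 0.577
gripper_force: 62.5
```

```bash
python3 -c "
from h import *
goto([561.2,-14,226],-.044)"
```

```text
t 17.95 at [ 457.1 -220.8  222.3] yaw -0.0345 tilt [-0.002  0.001 -1.   ] travel [ 0.2103  0.0969 -0.0038] twist 0.54
```

Emit:
apply_moves:
  travel:
    - [0.043,0.02,0]
    - [0.086,0.04,0]
    - [0.13,0.06,0]
    - [0.17,0.08,0]
    - [0.2,0.092,0]
    - [0.2085,0.0965,0]
    - [0.2085,0.0965,0]
    - [0.2085,0.0965,0]
  twist: [0.5,0.5,0.5,0.5,0.5,0.5,0.5,0.5]

```text
time: 18.75
ee_pos: [560.7, -18.1, 222.5]
tool_rot: [-2.271, -2.17, 0.004]
ft_force: [0.1, -1.1, -0.5]
grip_width: 0.576
gripper_force: 62.3
```

Emit:
apply_moves:
  travel:
    - [0,0,0]
    - [0,0,0]
    - [0,0,0]
    - [0,0,0]
    - [0,0,0]
    - [0,0,0]
    - [0,0,0]
    - [0,0,0]
  twist: [0,0,0,0,0,0,0,0]

```text
time: 19.55
ee_pos: [561.8, -16.3, 223.4]
tool_rot: [-2.269, -2.173, 0.0]
ft_force: [0.1, 0.1, -0.3]
grip_width: 0.576
gripper_force: 62.3
```

Run:
```python
from h import *
goto([561.2,-13,91],-.044)
P=arm.camera_params('wrist');save('wrist','w8.png')
for d in arm.boxes_of('wrist','spacer_0'): print(d, np.round(ray('wrist',(d['rect'][1]+d['rect'][3],d['rect'][0]+d['rect'][2]/2),127,P),1), np.round(ray('wrist',(d['rect'][1],d['rect'][0]+d['rect'][2]/2),143,P),1))
```

```text
t 19.55 at [561.8 -16.3 223.4] yaw -0.0432 tilt [-0. -0. -1.] travel [ 0.0033 -0.0007  0.1324] twist 0.05
{'rect': [292.1, 163.0, 68.0, 24.1], 'confidence': 0.78} [564.6  -4.5 127. ] [565.2  16.6 143. ]
{'rect': [249.7, 206.8, 140.5, 131.1], 'confidence': 0.68} [ 554.3 -135.1  127. ] [559.9 -13.3 143. ]
{'rect': [254.0, 366.0, 14.8, 18.7], 'confidence': 0.61} [ 500.7 -183.1  127. ] [ 506.9 -147.   143. ]
```

Emit:
apply_moves:
  travel:
    - [0.0033,-0.0007,0.0]
    - [0.0033,-0.0007,0.0]
    - [0.0033,-0.0007,0.02]
    - [0.0033,-0.0007,0.04]
    - [0.0033,-0.0007,0.06]
    - [0.0033,-0.0007,0.08]
    - [0.0033,-0.0007,0.1]
    - [0.0033,-0.0007,0.11]
  twist: [0,0,0,0,0,0,0,0]

```text
time: 20.45
ee_pos: [570.3, -14.2, 119.0]
tool_rot: [2.26, 2.162, 0.022]
ft_force: [3.1, -2.3, 59.3]
grip_width: 0.578
gripper_force: 95.3
```

Emit:
apply_moves:
  travel:
    - [0,0,0.005]
    - [0,0,0.01]
    - [0,0,0.015]
    - [0,0,0.02]
    - [0,0,0.022]
    - [0,0,0.023]
    - [0,0,0.023]
    - [0,0,0.023]
  twist: [0,0,0,0,0,0,0,0]

```text
time: 21.25
ee_pos: [591.8, -17.6, 111.1]
tool_rot: [2.239, 2.133, 0.074]
ft_force: [19.9, -5.2, 73.9]
grip_width: 0.577
gripper_force: 93.1
```

Run:
```python
from h import *
goto([561.2,-13,90.6],-.044)
save('wrist','w9.png')
```

```text
t 21.25 at [591.8 -17.6 111.1] yaw -0.0486 tilt [ 0.068 -0.002 -0.998] travel [ 0.0031 -0.0321  0.0183] twist -0.27
```

Emit:
apply_moves:
  travel:
    - [0,0,-0.025]
    - [0,0,-0.05]
    - [0,0,-0.075]
    - [0,0,-0.1]
    - [0,0,-0.13]
    - [0,0,-0.14]
    - [0,0,-0.14]
    - [0,0,-0.14]
  twist: [0,0,0,0,0,0,0,0]

```text
time: 22.1
ee_pos: [560.5, -12.8, 229.3]
tool_rot: [-2.268, -2.172, 0.002]
ft_force: [-0.8, 1.0, -1.5]
grip_width: 0.575
gripper_force: 62.2
```

Run:
```python
from h import *
goto([561.2,-13,230],-.044)
P=arm.camera_params('wrist');a=save('wrist','w10.png')
b=save('scene','s10.png')
import json;json.dump({k:np.array(v).tolist() for k,v in P.items() if k in('intrinsics','world_from_camera')},open('w10.json','w'))
for d in arm.boxes_of('wrist','spacer_0'): print(d, np.round(ray('wrist',(d['rect'][1]+d['rect'][3],d['rect'][0]+d['rect'][2]/2),127,P),1))
for d in arm.boxes_of('wrist','carton_3'): print(d)
g=cv2.imread('pics/w9.png')
A=cv2.resize(a[:,:,::-1][100:360,180:460],(560,400)) ;B=cv2.resize(b[:,:,::-1][150:300,280:440],(240,200)); G=cv2.resize(g[100:400,180:480],(240,200))
cv2.imwrite('pics/m.png',cv2.convertScaleAbs(np.hstack([A,np.vstack([B,G])]),alpha=1.5))
```

```text
t 22.1 at [560.5 -12.8 229.3] yaw -0.043 tilt [-0.001  0.    -1.   ] travel [-0.0002  0.0007 -0.0007] twist 0.06
{'rect': [253.4, 205.5, 138.6, 131.1], 'confidence': 0.73} [ 555.1 -135.4  127. ]
{'rect': [288.1, 164.5, 68.0, 26.8], 'confidence': 0.69} [560.2  -5.8 127. ]
{'rect': [256.4, 361.0, 12.4, 29.8], 'confidence': 0.5} [ 498.1 -193.1  127. ]
{'rect': [290.4, 110.8, 69.2, 59.1], 'confidence': 0.24} [562.9  10.1 127. ]
{'rect': [286.9, 110.5, 69.3, 57.4], 'confidence': 0.89}
{'rect': [285.3, 48.2, 72.5, 64.7], 'confidence': 0.84}
{'rect': [286.8, 0.0, 74.0, 51.3], 'confidence': 0.6}
```

View pics/m.png

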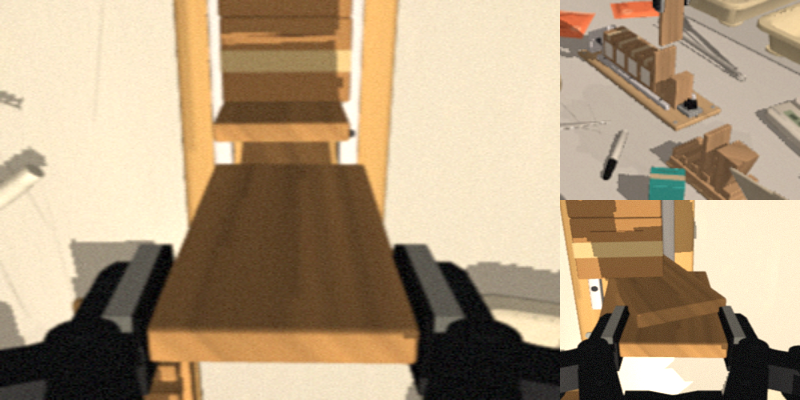

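Run:
```python
from h import *
goto([548,-190,79.5],-.044)
import json;P2=json.load(open('w2.json'))
for p in [(548,-190,0),(490,-190,80),(606,-190,80)]: print(np.round(proj('x',p,P2)))
```

```text
t 22.3 at [560.5 -13.  229. ] yaw -0.0433 tilt [-0.002 -0.001 -1.   ] travel [-0.1773 -0.0045  0.1497] twist 0.04
[390. 187.]
[351. 212.]
[457. 204.]
```

Emit:
apply_moves:
  travel:
    - [-0.045,-0.001,0]
    - [-0.09,-0.002,0]
    - [-0.13,-0.003,0]
    - [-0.165,-0.0045,0.03]
    - [-0.177,-0.0045,0.07]
    - [-0.177,-0.0045,0.11]
    - [-0.177,-0.0045,0.13]
    - [-0.177,-0.0045,0.13]
  twist: [0,0,0,0,0,0,0,0]

```text
time: 23.1
ee_pos: [546.2, -189.1, 96.5]
tool_rot: [-2.265, -2.168, 0.007]
ft_force: [0.1, -0.2, -0.0]
grip_width: 0.576
gripper_force: 62.3
```

Emit:
apply_moves:
  travel:
    - [0,0,0]
    - [0,0,0.006]
    - [0,0,0.012]
    - [0,0,0.016]
    - [0,0,0.019]
    - [0,0,0.0205]
    - [0,0,0.0205]
    - [0,0,0.0205]
  twist: [0,0,0,0,0,0,0,0]

```text
time: 23.9
ee_pos: [549.1, -189.7, 80.0]
tool_rot: [2.269, 2.173, 0.0]
ft_force: [0.3, 0.5, 0.3]
grip_width: 0.578
gripper_force: 62.3
```

Emit:
apply_moves:
  travel:
    - [0,0,0.001]
    - [0,0,0.0015]
    - [0,0,0.0015]
    - [0,0,0.0015]
    - [0,0,0.0015]
    - [0,0,0.0015]
    - [0,0,0.0015]
    - [0,0,0.0015]
  twist: [0,0,0,0,0,0,0,0]

```text
time: 24.7
ee_pos: [549.2, -189.8, 78.7]
tool_rot: [2.269, 2.173, 0.0]
ft_force: [-0.3, 1.2, 5.8]
grip_width: 0.58
gripper_force: 62.8
```

Emit:
apply_moves:
  travel:
    - [0,0,0]
    - [0,0,0]
    - [0,0,0]
    - [0,0,0]
    - [-0.004,0,0]
    - [-0.008,0,0]
    - [-0.008,0,0]
    - [-0.008,0,0]
  twist: [0,0,0,0,0,0,0,0]
  hand: 0.25

```text
time: 25.5
ee_pos: [548.6, -198.0, 78.4]
tool_rot: [2.27, 2.172, 0.0]
ft_force: [0.2, 0.8, 0.0]
grip_width: 0.752
gripper_force: 0.0
```

Emit:
apply_moves:
  travel:
    - [0,0,0]
    - [0,0,0]
    - [0,0,0]
    - [0,0,0]
    - [0,0,0]
    - [0,0,0]
    - [0,0,0]
    - [0,0,0]
  twist: [0,0,0,0,0,0,0,0]
  hand: 1

```text
time: 26.3
ee_pos: [549.0, -197.7, 78.6]
tool_rot: [2.269, 2.172, 0.001]
ft_force: [2.3, -1.0, 3.8]
grip_width: 0.574
gripper_force: 61.6
```

Emit:
apply_moves:
  travel:
    - [0,0,-0.01]
    - [0,0,-0.03]
    - [0,0,-0.06]
    - [0,0,-0.1]
    - [0,0,-0.145]
    - [0,0,-0.145]
    - [0,0,-0.145]
    - [0,0,-0.145]
  twist: [0,0,0,0,0,0,0,0]

```text
time: 27.1
ee_pos: [547.7, -197.1, 222.2]
tool_rot: [-2.267, -2.172, 0.002]
ft_force: [1.0, -0.7, -1.6]
grip_width: 0.576
gripper_force: 61.8
```

Run:
```python
from h import *
goto([560.5,-21.5,226],-.044)
save('wrist','w11.png')
for d in arm.boxes_of('wrist','spacer_0'): print(d)
```

```text
t 27.1 at [ 547.7 -197.1  222.2] yaw -0.0431 tilt [-0.002  0.001 -1.   ] travel [ 0.176   0.0052 -0.0036] twist 0.05
{'rect': [178.5, 217.9, 84.9, 53.6], 'confidence': 0.83}
{'rect': [250.8, 195.5, 139.5, 125.9], 'confidence': 0.56}
```

Emit:
apply_moves:
  travel:
    - [0.045,0.001,0]
    - [0.09,0.002,0]
    - [0.13,0.003,0]
    - [0.16,0.0045,0]
    - [0.1757,0.0045,0]
    - [0.1757,0.0045,0]
    - [0.1757,0.0045,0]
    - [0.1757,0.0045,0]
  twist: [0,0,0,0,0,0,0,0]

```text
time: 28.0
ee_pos: [560.5, -24.2, 223.0]
tool_rot: [2.272, 2.17, -0.002]
ft_force: [0.2, -0.5, 0.1]
grip_width: 0.576
gripper_force: 61.8
```

Emit:
apply_moves:
  travel:
    - [0,0,0]
    - [0,0,0]
    - [0,0,0]
    - [0,0,0]
    - [0,0,0]
    - [0,0,0]
    - [0,0,0]
    - [0,0,0]
  twist: [0,0,0,0,0,0,0,0]

```text
time: 28.8
ee_pos: [560.8, -22.3, 223.4]
tool_rot: [2.269, 2.173, -0.0]
ft_force: [0.2, 0.2, -0.5]
grip_width: 0.573
gripper_force: 61.8
```

Run:
```python
from h import *
goto([561,-21,91],-.044)
P=arm.camera_params('wrist');save('wrist','w12.png')
for d in arm.boxes_of('wrist','spacer_0'): print(d, np.round(ray('wrist',(d['rect'][1]+d['rect'][3],d['rect'][0]+d['rect'][2]/2),127,P),1), np.round(ray('wrist',(d['rect'][1],d['rect'][0]+d['rect'][2]/2),145,P),1))
```

```text
t 28.8 at [560.8 -22.3 223.4] yaw -0.0432 tilt [-0. -0. -1.] travel [0.0013 0.0002 0.1324] twist 0.05
{'rect': [282.7, 152.6, 73.6, 27.0], 'confidence': 0.88} [559.2  -4.8 127. ] [560.3  18.  145. ]
{'rect': [251.1, 362.6, 14.2, 27.0], 'confidence': 0.65} [ 496.3 -194.6  127. ] [ 504.2 -147.5  145. ]
```

Emit:
apply_moves:
  travel:
    - [0.0005,0,0.02]
    - [0.0005,0,0.045]
    - [0.0005,0,0.07]
    - [0.0005,0,0.09]
    - [0.0005,0,0.1]
    - [0.0005,0,0.105]
    - [0.0005,0,0.11]
    - [0.0005,0,0.11]
  twist: [0,0,0,0,0,0,0,0]

```text
time: 29.7
ee_pos: [561.1, -21.8, 113.6]
tool_rot: [2.269, 2.173, 0.001]
ft_force: [0.1, -0.4, -1.1]
grip_width: 0.573
gripper_force: 61.8
```

Emit:
apply_moves:
  travel:
    - [0,0,0.004]
    - [0,0,0.008]
    - [0,0,0.012]
    - [0,0,0.016]
    - [0,0,0.02]
    - [0,0,0.0225]
    - [0,0,0.0225]
    - [0,0,0.0225]
  twist: [0,0,0,0,0,0,0,0]

```text
time: 30.5
ee_pos: [560.9, -21.9, 90.8]
tool_rot: [2.269, 2.173, 0.0]
ft_force: [0.1, 0.9, -1.4]
grip_width: 0.574
gripper_force: 61.8
```

Emit:
apply_moves:
  travel:
    - [0.001,0,0]
    - [0.002,0,0]
    - [0.002,0,0]
    - [0.002,0,0.001]
    - [0.002,0,0.001]
    - [0.002,0,0.001]
    - [0.002,0,0.001]
    - [0.002,0,0.001]
  twist: [0,0,0,0,0,0,0,0]

```text
time: 31.3
ee_pos: [561.1, -19.7, 90.5]
tool_rot: [-2.269, -2.173, -0.001]
ft_force: [-0.6, -0.5, 4.7]
grip_width: 0.575
gripper_force: 62.0
```

Emit:
apply_moves:
  travel:
    - [0,0,0]
    - [0,0,0]
    - [0,0,0]
    - [0,0,0]
    - [0,0,0]
    - [0,0,-0.02]
    - [0,0,-0.05]
    - [0,0,-0.09]
  twist: [0,0,0,0,0,0,0,0]
  hand: 0.25

```text
time: 32.1
ee_pos: [559.6, -19.9, 179.4]
tool_rot: [-2.268, -2.171, 0.005]
ft_force: [0.6, -0.0, 0.2]
grip_width: 0.747
gripper_force: 0.0
```

Run:
```python
from h import *
goto([456,-294.5,184],-.035)
P=arm.camera_params('wrist');save('wrist','w13.png')
for d in arm.boxes_of('wrist','spacer_0'): print(d, np.round(ray('wrist',(d['rect'][1]+d['rect'][3],d['rect'][0]+d['rect'][2]/2),127,P),1), np.round(ray('wrist',(d['rect'][1],d['rect'][0]+d['rect'][2]/2),127,P),1))
```

```text
t 32.1 at [559.6 -19.9 179.4] yaw -0.0435 tilt [-0.004 -0.001 -1.   ] travel [-0.2789 -0.0916 -0.0039] twist -0.49
{'rect': [280.6, 172.4, 83.4, 32.4], 'confidence': 0.93} [559.6  -5.5 127. ] [560.4  14.1 127. ]
{'rect': [287.5, 199.6, 86.1, 22.2], 'confidence': 0.6} [564.  -16.5 127. ] [564.5  -2.5 127. ]
```

Run:
```python
from h import *
import json;P2=json.load(open('w2.json'));T=arm.camera_params('top');S=arm.camera_params('scene')
for z in (0,40,80,110): print(z,np.round(ray('',(305,303),z,P2)),np.round(ray('',(318,205),z,P2)),'top',np.round(ray('',(230,486),z,T)),np.round(ray('',(250,490),z,T)),'scene',np.round(ray('',(277,402),z,S)),np.round(ray('',(318,375),z,S)))
for p in [(412,-283,75),(412,-305,75),(456,-294,110)]: print(np.round(proj('',p,P2)),np.round(proj('',p,T)),np.round(proj('',p,S)))
a=cv2.imread('pics/top.png')[190:290,400:600];cv2.imwrite('pics/x.png',a)
```

```text
0 [ 416. -363.   -0.] [ 267. -374.    0.] top [ 424. -372.    0.] [ 371. -381.    0.] scene [ 523. -261.    0.] [ 379. -315.    0.]
40 [ 421. -335.   40.] [ 285. -344.   40.] top [ 419. -358.   40.] [ 368. -366.   40.] scene [ 490. -286.   40.] [ 355. -337.   40.]
80 [ 426. -306.   80.] [ 304. -315.   80.] top [ 414. -343.   80.] [ 364. -351.   80.] scene [ 458. -311.   80.] [ 330. -358.   80.]
110 [ 429. -285.  110.] [ 317. -293.  110.] top [ 410. -332.  110.] [ 362. -340.  110.] scene [ 433. -329.  110.] [ 312. -375.  110.]
[290. 287.] [461. 230.] [378. 280.]
[292. 302.] [470. 231.] [385. 286.]
[327. 310.] [470. 211.] [398. 263.]
```

Emit:
apply_moves:
  travel:
    - [-0.045,-0.015,0]
    - [-0.09,-0.03,0]
    - [-0.135,-0.045,0]
    - [-0.18,-0.06,0]
    - [-0.225,-0.075,0]
    - [-0.265,-0.089,0]
    - [-0.279,-0.0932,0]
    - [-0.279,-0.0932,0]
  twist: [-0.5,-0.5,-0.5,-0.5,-0.5,-0.5,-0.5,-0.5]

```text
time: 33.0
ee_pos: [454.3, -296.9, 179.7]
tool_rot: [2.265, 2.177, -0.001]
ft_force: [0.2, -0.0, -0.1]
grip_width: 0.75
gripper_force: 0.0
```

Emit:
apply_moves:
  travel:
    - [0,0,0]
    - [0,0,0]
    - [0,0,0.02]
    - [0,0,0.04]
    - [0,0,0.05]
    - [0,0,0.05]
    - [0,0,0.05]
    - [0,0,0.05]
  twist: [0,0,0,0,0,0,0,0]

```text
time: 33.8
ee_pos: [456.4, -294.7, 130.7]
tool_rot: [2.258, 2.182, 0.001]
ft_force: [-0.2, -0.8, 0.2]
grip_width: 0.749
gripper_force: 0.0
```

Run:
```python
from h import *
goto([456,-294,75],-.035)
P=arm.camera_params('wrist');save('wrist','w14.png')
for d in arm.boxes_of('wrist','wedge'): print(d, np.round(ray('wrist',(d['rect'][1]+d['rect'][3],d['rect'][0]+d['rect'][2]/2),110,P),1))
for d in arm.tip_of('wrist','wedge_grip'): print(d, np.round(ray('wrist',d['location'],95,P),1))
```

```text
t 33.8 at [ 456.4 -294.7  130.7] yaw -0.0342 tilt [ 0.001 -0.001 -1.   ] travel [ 0.0007 -0.0005  0.0557] twist 0.05
{'rect': [277.6, 180.9, 91.9, 107.6], 'confidence': 0.89} [ 455.8 -316.7  110. ]
{'location': [234.6, 323.8], 'confidence': 0.78} [ 456.8 -291.9   95. ]
```

Emit:
apply_moves:
  travel:
    - [0.002,-0.0003,0.015]
    - [0.002,-0.0003,0.03]
    - [0.002,-0.0003,0.045]
    - [0.002,-0.0003,0.0555]
    - [0.002,-0.0003,0.0555]
    - [0.002,-0.0003,0.0555]
    - [0.002,-0.0003,0.0555]
    - [0.002,-0.0003,0.0555]
  twist: [0,0,0,0,0,0,0,0]

```text
time: 34.75
ee_pos: [455.9, -292.8, 74.9]
tool_rot: [2.259, 2.182, 0.001]
ft_force: [-0.6, 0.1, 0.7]
grip_width: 0.751
gripper_force: 0.0
```

Emit:
apply_moves:
  travel:
    - [0,0,0]
    - [0,0,0]
    - [0,0,0]
    - [0,0,0]
    - [0,0,0]
    - [0,0,0]
    - [0,0,0]
    - [0,0,0]
  twist: [0,0,0,0,0,0,0,0]
  hand: 1

```text
time: 35.55
ee_pos: [455.8, -292.7, 74.9]
tool_rot: [2.259, 2.182, 0.001]
ft_force: [-0.2, 1.3, 6.5]
grip_width: 0.528
gripper_force: 60.7
```

Emit:
apply_moves:
  travel:
    - [0,0,-0.01]
    - [0,0,-0.03]
    - [0,0,-0.06]
    - [0,0,-0.1]
    - [0,0,-0.13]
    - [0,0,-0.13]
    - [0,0,-0.13]
    - [0,0,-0.13]
  twist: [0,0,0,0,0,0,0,0]

```text
time: 36.35
ee_pos: [454.8, -291.8, 203.4]
tool_rot: [-2.258, -2.182, 0.001]
ft_force: [0.1, -0.1, -1.2]
grip_width: 0.534
gripper_force: 61.3
```

Run:
```python
from h import *
goto([560.5,-46,206],-.044)
P=arm.camera_params('wrist');save('wrist','w15.png')
for d in arm.boxes_of('wrist','wedge'): print(d)
```

```text
t 36.35 at [ 454.8 -291.8  203.4] yaw -0.0343 tilt [-0.002  0.001 -1.   ] travel [ 0.2493  0.0972 -0.0025] twist 0.55
{'rect': [259.2, 183.1, 129.0, 188.7], 'confidence': 0.61}
```

Emit:
apply_moves:
  travel:
    - [0.045,0.017,0]
    - [0.09,0.034,0]
    - [0.135,0.05,0]
    - [0.18,0.067,0]
    - [0.22,0.082,0]
    - [0.248,0.0955,0]
    - [0.256,0.0959,0]
    - [0.256,0.0959,0]
  twist: [0.5,0.5,0.5,0.5,0.5,0.5,0.5,0.5]

```text
time: 37.25
ee_pos: [559.7, -38.6, 203.2]
tool_rot: [-2.265, -2.175, 0.003]
ft_force: [0.1, -0.5, -0.6]
grip_width: 0.532
gripper_force: 61.4
```

Emit:
apply_moves:
  travel:
    - [0,0,0]
    - [0,0,0]
    - [0,0,0]
    - [0,0,0]
    - [0,0,0]
    - [0,0,0]
    - [0,0,0]
    - [0,0,0]
  twist: [0,0,0,0,0,0,0,0]

```text
time: 38.05
ee_pos: [560.2, -40.0, 204.4]
tool_rot: [2.269, 2.173, 0.0]
ft_force: [0.4, 0.8, -0.2]
grip_width: 0.528
gripper_force: 61.4
```

```bash
cat >> h.py <<'E'
def look(tag):
    P=arm.camera_params('wrist');w=save('wrist',f'{tag}w.png')
    for n in ('wedge','spacer_0','carton_3'):
        for d in arm.boxes_of('wrist',n):
            x,y,ww,h=d['rect']
            if d['confidence']<.4: continue
            z={'wedge':110,'spacer_0':127,'carton_3':92}[n]
            print(n,round(d['confidence'],2),np.round(d['rect'],1),'far',np.round(ray('',(y,x+ww/2),z,P),1),'near',np.round(ray('',(y+h,x+ww/2),z,P),1))
    save('top',f'{tag}t.png')
    for d in arm.tip_of('top','plate_face')[:2]: print('plate top',d)
    save('scene',f'{tag}s.png')
    for d in arm.tip_of('scene','plate_face')[:2]: print('plate scene',d)
E
python3 - <<'E'
from h import *
goto([560.5,-40,204],-.044)
look('a')
E
```

```text
t 38.05 at [560.2 -40.  204.4] yaw -0.0432 tilt [ 0.  0. -1.] travel [-0.      0.0003  0.0004] twist 0.05
wedge 0.92 [259.9 181.4 129.1 191.9] far [562.  -23.3 110. ] near [ 555.  -194.4  110. ]
spacer_0 0.91 [286.8 160.9  80.   17.3] far [564.1  -5.  127. ] near [563.7 -16.4 127. ]
spacer_0 0.84 [281.7 137.6  75.3  25.6] far [560.1  10.  127. ] near [559.3  -6.3 127. ]
spacer_0 0.47 [200.6 360.5  61.7  39.1] far [ 483.1 -161.3  127. ] near [ 477.9 -201.5  127. ]
carton_3 0.71 [282.4  71.1  78.1  68. ] far [563.1  49.5  92. ] near [561.1   3.3  92. ]
carton_3 0.67 [279.8   2.7  79.4  74.6] far [563.7  90.7  92. ] near [561.6  45.5  92. ]
plate top {'location': [163.4, 280.7], 'confidence': 0.51}
plate scene {'location': [183.7, 317.8], 'confidence': 0.4}
plate scene {'location': [197.0, 319.7], 'confidence': 0.17}
```

Run:
```python
from h import *
im=cv2.imread('pics/aw.png').astype(int)
print([(r,im[r,305:345].mean(0).round().astype(int).tolist()) for r in range(156,200,2)])
P=arm.camera_params('wrist')
for r in (180,182,184,186,188,190): print(r,np.round(ray('',(r,324),139.3,P),1))
```

```text
[(156, [35, 61, 85]), (158, [35, 61, 86]), (160, [35, 61, 86]), (162, [31, 53, 75]), (164, [27, 47, 67]), (166, [35, 60, 86]), (168, [36, 61, 86]), (170, [36, 61, 86]), (172, [35, 61, 85]), (174, [35, 60, 85]), (176, [35, 61, 84]), (178, [33, 56, 79]), (180, [34, 58, 83]), (182, [34, 60, 84]), (184, [34, 58, 83]), (186, [26, 44, 62]), (188, [24, 42, 59]), (190, [25, 42, 59]), (192, [25, 42, 60]), (194, [24, 42, 59]), (196, [25, 42, 60]), (198, [25, 43, 60])]
180 [561.9 -14.1 139.3]
182 [561.8 -15.3 139.3]
184 [561.8 -16.6 139.3]
186 [561.7 -17.9 139.3]
188 [561.7 -19.2 139.3]
190 [561.6 -20.5 139.3]
```

Emit:
apply_moves:
  travel:
    - [-0.003,0.0002,0]
    - [-0.003,0.0002,0]
    - [-0.003,0.0002,0.01]
    - [-0.003,0.0002,0.02]
    - [-0.003,0.0002,0.03]
    - [-0.003,0.0002,0.04]
    - [-0.003,0.0002,0.045]
    - [-0.003,0.0002,0.045]
  twist: [0,0,0,0,0,0,0,0]

```text
time: 39.25
ee_pos: [559.6, -43.1, 158.3]
tool_rot: [-2.268, -2.172, 0.003]
ft_force: [-0.0, -0.3, -0.3]
grip_width: 0.528
gripper_force: 61.4
```

Emit:
apply_moves:
  travel:
    - [0,0,0.002]
    - [0,0,0.004]
    - [0,0,0.006]
    - [0,0,0.008]
    - [0,0,0.01]
    - [0,0,0.012]
    - [0,0,0.012]
    - [0,0,0.012]
  twist: [0,0,0,0,0,0,0,0]

```text
time: 40.05
ee_pos: [560.2, -43.0, 147.4]
tool_rot: [-2.269, -2.173, 0.0]
ft_force: [0.2, -0.1, -0.4]
grip_width: 0.532
gripper_force: 61.4
```

Emit:
apply_moves:
  travel:
    - [0,0,0.002]
    - [0,0,0.004]
    - [0,0,0.006]
    - [0,0,0.008]
    - [0,0,0.01]
    - [0,0,0.012]
    - [0,0,0.012]
    - [0,0,0.012]
  twist: [0,0,0,0,0,0,0,0]

```text
time: 40.85
ee_pos: [560.9, -40.9, 135.5]
tool_rot: [-2.267, -2.174, -0.004]
ft_force: [0.8, 4.9, 2.5]
grip_width: 0.528
gripper_force: 61.8
```

Emit:
apply_moves:
  travel:
    - [0.0005,0,0.002]
    - [0.001,0,0.004]
    - [0.0015,0,0.006]
    - [0.002,0,0.008]
    - [0.0025,0,0.01]
    - [0.003,0,0.012]
    - [0.0035,0,0.014]
    - [0.004,0,0.016]
  twist: [0,0,0,0,0,0,0,0]

```text
time: 41.65
ee_pos: [562.4, -36.7, 121.1]
tool_rot: [2.267, 2.174, 0.008]
ft_force: [0.1, 6.7, 13.9]
grip_width: 0.531
gripper_force: 62.9
```

Run:
```python
from h import *
goto([560.2,-40,119.4],-.044);print(arm.get_state()['ft_force'])
look('b')
```

```text
t 41.65 at [562.4 -36.7 121.1] yaw -0.042 tilt [ 0.004  0.003 -1.   ] travel [-0.0034 -0.0021  0.0017] twist 0.12
[ 0.14721953  6.66622355 13.91964749]
wedge 0.67 [259.5 228.2 128.6 144.9] far [563.3 -19.3 110. ] near [ 559.7 -106.8  110. ]
spacer_0 0.92 [260.4 195.3 124.2  35.8] far [563.4   2.7 127. ] near [562.8 -13.3 127. ]
spacer_0 0.88 [254.  163.9 118.9  40.8] far [560.4  15.9 127. ] near [559.5  -1.2 127. ]
carton_3 0.82 [259.4  72.4 118.2  96.9] far [563.8  50.6  92. ] near [561.8   5.   92. ]
carton_3 0.67 [254.3   0.  122.   74.5] far [563.8  80.1  92. ] near [562.3  49.8  92. ]
carton_3 0.45 [ 40.2 223.  110.  109.5] far [442.9 -18.8  92. ] near [425.4 -88.1  92. ]
plate top {'location': [166.2, 282.0], 'confidence': 0.71}
plate scene {'location': [182.0, 316.1], 'confidence': 0.42}
```

Emit:
apply_moves:
  travel:
    - [0.0005,0,0.002]
    - [0.001,0,0.004]
    - [0.0015,0,0.006]
    - [0.002,0,0.008]
    - [0.0025,0,0.01]
    - [0.003,0,0.012]
    - [0.003,0,0.012]
    - [0.003,0,0.012]
  twist: [0,0,0,0,0,0,0,0]

```text
time: 42.85
ee_pos: [563.7, -33.4, 109.9]
tool_rot: [2.266, 2.174, 0.011]
ft_force: [0.1, 7.2, 15.9]
grip_width: 0.529
gripper_force: 63.4
```

Run:
```python
from h import *
goto([560.2,-37,107.4],-.044);print(arm.get_state()['ft_force'])
look('c')
```

```text
t 42.85 at [563.7 -33.4 109.9] yaw -0.0416 tilt [ 0.006  0.003 -1.   ] travel [-0.0037 -0.0033  0.0024] twist 0.14
[ 0.08002633  7.16106257 15.87916383]
wedge 0.6 [258.8 241.3 131.3 130.3] far [564.6 -17.5 110. ] near [561.7 -91.2 110. ]
spacer_0 0.85 [255.3 199.5 128.3  42. ] far [563.5   8.  127. ] near [562.7  -9.4 127. ]
spacer_0 0.63 [247.1 167.1 127.9  48.5] far [561.   20.7 127. ] near [560.    1.7 127. ]
carton_3 0.83 [255.3  71.1 120.4 102.9] far [563.9  54.3  92. ] near [561.7   8.9  92. ]
carton_3 0.81 [248.4   0.6 126.6  73.3] far [563.6  81.1  92. ] near [562.2  53.3  92. ]
plate top {'location': [164.5, 278.8], 'confidence': 0.72}
plate scene {'location': [182.0, 314.4], 'confidence': 0.6}
```

```bash
cat >> h.py <<'E'
def shift(cam,tagA,tagB,pts,half):
    P=arm.camera_params(cam)
    A=cv2.imread(f'pics/{tagA}{cam[0]}.png',0).astype(np.float32);B=cv2.imread(f'pics/{tagB}{cam[0]}.png',0).astype(np.float32)
    for n,p in pts.items():
        c=proj('',p,P);d=(proj('',np.array(p)+[.44,10,0],P)-c)/10
        h=half; x,y=np.round(c).astype(int)
        a=A[y-h[1]:y+h[1]+1,x-h[0]:x+h[0]+1];b=B[y-h[1]:y+h[1]+1,x-h[0]:x+h[0]+1]
        # 1-D search: displacement s mm along lane, gain/offset free
        best=[]
        for s in np.arange(-4,12.01,.25):
            M=np.float32([[1,0,d[0]*s],[0,1,d[1]*s]])
            w=cv2.warpAffine(B,M,B.shape[::-1],flags=cv2.INTER_CUBIC|cv2.WARP_INVERSE_MAP)[y-h[1]:y+h[1]+1,x-h[0]:x+h[0]+1]
            best.append((np.corrcoef(a.ravel(),w.ravel())[0,1],s))
        print(cam,n,(x,y),'mm',max(best)[1],'corr',round(max(best)[0],3),'px/mm',np.round(d,2))
J=lambda y,z,x=0:(564.9+.044*y+x,69+y*.999,z)
E
python3 - <<'E'
from h import *
pts={'plate/c0':J(112,80),'c0':J(93,92),'c01':J(71,92),'c12':J(26,92),'c23':J(-19,92),'bracket':J(160,40),'boardend':J(170,12)}
for t in 'bc':
    print(t); shift('top','a',t,pts,(8,9)); shift('scene','a',t,pts,(8,8))
E
```

```text
b
top plate/c0 (np.int64(279), np.int64(163)) mm 1.5 corr 0.867 px/mm [-0.39 -0.03]
top c0 (np.int64(286), np.int64(163)) mm 2.5 corr 0.831 px/mm [-0.39 -0.03]
top c01 (np.int64(295), np.int64(163)) mm 2.75 corr 0.63 px/mm [-0.39 -0.03]
top c12 (np.int64(313), np.int64(165)) mm 2.5 corr 0.936 px/mm [-0.39 -0.03]
top c23 (np.int64(330), np.int64(166)) mm 4.0 corr 0.282 px/mm [-0.39 -0.03]
top bracket (np.int64(262), np.int64(166)) mm 0.0 corr 0.91 px/mm [-0.38 -0.03]
top boardend (np.int64(260), np.int64(168)) mm 0.0 corr 0.968 px/mm [-0.37 -0.03]
scene plate/c0 (np.int64(315), np.int64(174)) mm 1.25 corr 0.977 px/mm [-0.17 -0.13]
scene c0 (np.int64(318), np.int64(173)) mm 1.75 corr 0.975 px/mm [-0.17 -0.13]
scene c01 (np.int64(322), np.int64(176)) mm 1.75 corr 0.963 px/mm [-0.18 -0.13]
scene c12 (np.int64(330), np.int64(182)) mm 3.5 corr 0.962 px/mm [-0.19 -0.14]
scene c23 (np.int64(339), np.int64(189)) mm 12.0 corr -0.157 px/mm [-0.2  -0.15]
scene bracket (np.int64(308), np.int64(178)) mm 1.25 corr 0.98 px/mm [-0.16 -0.12]
scene boardend (np.int64(306), np.int64(184)) mm 0.5 corr 0.
[... 451 characters left out ...]
t64(166)) mm 0.0 corr 0.898 px/mm [-0.38 -0.03]
top boardend (np.int64(260), np.int64(168)) mm 0.0 corr 0.947 px/mm [-0.37 -0.03]
scene plate/c0 (np.int64(315), np.int64(174)) mm 4.25 corr 0.969 px/mm [-0.17 -0.13]
scene c0 (np.int64(318), np.int64(173)) mm 4.5 corr 0.968 px/mm [-0.17 -0.13]
scene c01 (np.int64(322), np.int64(176)) mm 4.5 corr 0.956 px/mm [-0.18 -0.13]
scene c12 (np.int64(330), np.int64(182)) mm 7.5 corr 0.967 px/mm [-0.19 -0.14]
scene c23 (np.int64(339), np.int64(189)) mm 12.0 corr -0.468 px/mm [-0.2  -0.15]
scene bracket (np.int64(308), np.int64(178)) mm 3.25 corr 0.953 px/mm [-0.16 -0.12]
scene boardend (np.int64(306), np.int64(184)) mm 2.25 corr 0.925 px/mm [-0.15 -0.12]
```

Run:
```python
from h import *
T=arm.camera_params('top')
print([(n,np.round(proj('',J(y,z),T),1)) for n,y,z in [('plate0',115,68),('plate0 lo',115,15),('c0top',115,92),('seam01',71,92)]])
for t in 'abc':
    im=cv2.imread(f'pics/{t}t.png').astype(float)
    print(t,[int(v) for v in im[158:171,258:300].mean((0,2))])
    im=cv2.imread(f'pics/{t}t.png').astype(float)
    print(' red-blue',[int(v) for v in (im[158:171,258:300,2]-im[158:171,258:300,0]).mean(0)])
    s=cv2.imread(f'pics/{t}t.png')[145:190,250:310];
```

```text
[('plate0', array([278.2, 164.5])), ('plate0 lo', array([279.8, 169.6])), ('c0top', array([277.4, 162. ])), ('seam01', array([294.8, 163.3]))]
a [68, 69, 70, 66, 73, 77, 64, 43, 41, 44, 49, 42, 40, 41, 39, 40, 41, 41, 48, 62, 71, 63, 49, 43, 41, 41, 41, 45, 52, 63, 63, 63, 58, 46, 43, 44, 43, 43, 41, 37, 41, 45]
 red-blue [19, 18, 12, 11, 13, 13, 11, 7, 6, 7, 11, 23, 29, 28, 30, 29, 29, 30, 25, 15, 12, 18, 37, 45, 44, 43, 43, 44, 44, 42, 42, 43, 42, 44, 45, 44, 45, 45, 44, 40, 43, 48]
b [69, 68, 69, 66, 74, 77, 65, 46, 44, 51, 56, 45, 44, 46, 45, 45, 46, 46, 55, 72, 68, 53, 45, 43, 41, 42, 44, 52, 62, 63, 64, 59, 50, 44, 44, 44, 44, 43, 40, 41, 44, 42]
 red-blue [20, 17, 12, 11, 12, 13, 11, 8, 7, 8, 13, 23, 31, 33, 34, 33, 35, 32, 18, 13, 16, 31, 45, 44, 43, 44, 46, 44, 42, 43, 42, 42, 46, 46, 45, 45, 46, 44, 42, 44, 45, 45]
c [67, 62, 66, 65, 74, 77, 65, 43, 39, 49, 52, 43, 44, 45, 45, 43, 48, 62, 73, 66, 49, 43, 43, 42, 42, 46, 54, 63, 64, 63, 58, 47, 44, 44, 44, 43, 43, 40, 43, 44, 42, 43]
 red-blue [18, 17, 10, 11, 13, 13, 11, 6, 6, 8, 11, 22, 31, 33, 33, 31, 30, 20, 12, 18, 38, 46, 44, 42, 46, 45, 44, 43, 42, 44, 44, 45, 46, 45, 45, 46, 44, 44, 46, 46, 43, 43]
```

Emit:
apply_moves:
  travel:
    - [0,0,0]
    - [0,0,0]
    - [0,0,0]
    - [0,0,0]
    - [0,0,0]
    - [0,0,0]
    - [0,0,0]
    - [0,0,0]
  twist: [0,0,0,0,0,0,0,0]

```text
time: 44.05
ee_pos: [563.6, -33.4, 109.9]
tool_rot: [2.266, 2.174, 0.011]
ft_force: [1.0, 7.9, 15.3]
grip_width: 0.535
gripper_force: 63.4
```

Run:
```python
from h import *
look('d')
im=cv2.imread('pics/dt.png').astype(float);print([int(v) for v in (im[158:171,258:300,2]-im[158:171,258:300,0]).mean(0)][14:26])
s=arm.get_state();print(s['time'],s['ee_pos'],s['ft_force'],s['gripper_force'],np.abs(s['qd']).max())
```

```text
spacer_0 0.93 [245.7 168.  129.5  46.9] far [560.7  20.3 127. ] near [559.8   2.  127. ]
spacer_0 0.76 [255.1 202.8 129.9  39.5] far [563.6   6.7 127. ] near [562.9  -9.7 127. ]
carton_3 0.71 [252.8  70.3 125.2 102.2] far [563.8  54.7  92. ] near [561.7   9.7  92. ]
carton_3 0.55 [249.6   0.  125.9  75. ] far [564.   81.3  92. ] near [562.5  52.8  92. ]
plate top {'location': [167.8, 278.8], 'confidence': 0.44}
plate top {'location': [174.8, 325.4], 'confidence': 0.15}
plate scene {'location': [213.9, 265.7], 'confidence': 0.52}
plate scene {'location': [186.1, 312.8], 'confidence': 0.35}
[32, 32, 30, 20, 13, 18, 38, 45, 45, 43, 45, 45]
44.45 [563.64429688 -33.42170547 109.87608345] [-0.34808457  8.59757468 15.78103237] 63.38177689758595 0.0016568020125930522
```

Settled: the plate is at about 4 mm, the wedge is gripped and pressing the heel, and both spacers are upright.

```bash
python3 -c "
from station import arm
print(arm.close_job())"
```

```text
the job is handed in; nothing more can be done
None
```

I handed the job in at about 44 s with two spacers upright in the gap and the third left in the rack, the wedge held with its thin end about 33 mm above the lane floor and pressing the heel block, and the plate back about 4 mm as measured from the top camera; on the way, a finger knocked the first spacer sideways (up to 74 N at the wrist), but it dropped back upright, and I got no verdict back.

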